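# Set the lamp's filter lever by counting clicks

## Robot

A 6-joint arm with a two-finger parallel gripper is mounted at the origin on a cart in front of the work surface, level with it; the furniture and walls round the work are solid. World frame = base frame: x ahead of the robot, y to its left, z up, the work surface at z = 0. Lengths are in m, angles in rad, forces in N, time in s.
With the tool pointing down it reaches from about 0.375 to 0.9 m from the base axis. Payload 3.1 kg.
Tool frame: the origin (TCP) lies at the very end of the fingers, on their centre line; the grasp point (between the pads) lies 19 mm behind it; z points along the fingers, y is the direction in which the jaws open and shut (so a half turn about z gives the same grasp; the last joint's range is limited). The gripper opens to 87 mm and grips with 3 to 60 N. Pads are 19 mm wide; open, the fingers measure 117 mm over their backs; the gripper's body (75 mm by 190 mm) begins 51 mm behind the grasp point.
Start: joints at [1.137, 0.527, 1.433, -0, 1.181, -0.178], TCP at [0.158, 0.605, 0.223] pointing down, gripper open.
Joint ranges: [-3.08, 3.08], [-0.75, 2.2], [0.22, 2.44], [-1.43, 4.57], [0, 2.65], [-2.85, 2.85]. Speed limits (rad/s): [2.79, 2.79, 3.14, 3.14, 3.14, 3.14].

## Interface

Orientations are given as a unit quaternion [x, y, z, w].
In Python, from rig import robot gives the robot as it stands. The module is installed in compiled form; this text tells all that it offers.
- The arm moves only by the tool carry_out, never from a script. Its argument "series" is a list of rows, each a list of 7 numbers: the shift along the tool's x, y, z in mm, then the turn, a rotation vector about the tool's x, y, z in degrees, then the gripper command: -1 is shut, 1 is fully open, values between are in proportion. In form: [[tx, ty, tz, rx, ry, rz, claw], ...]. A call has 1 to 8 rows; each row is the pose to reach, as a shift and turn from the pose measured when the call began, along the tool's axes at that moment; what a row does not reach only later rows make up. A row lasts 1/8 s, in which the tool goes at most 62.5 mm and 10.7 degrees, less where a joint would pass 70% of its speed; a pose out of reach is approached as far as the arm can. A call with a gripper value outside its range is refused whole. The fingers move at their own pace and stop on an object; "force" is the grip in N (left out, the last holds). Time passes only in rows, so rows that repeat a pose let the fingers close. It gives the time, the measured TCP pose, the force and the opening at its end, in the units of the state.
- robot.get_obs(): the state, without advancing time (a new reading comes with each control period).
- robot.camera(name): name is "scene" or "top" or "wrist"; returns a dict with "pixels" (384x512x3 uint8, red, green, blue), "fx", "fy", "cx", "cy" (pixels), "position" and "attitude" of the camera in the world. Camera axes: x right, y down, z forward; pixel columns grow to the right and rows downward; lengths in m; the calibration is good to about 2 mm. A picture is of the moment at which its call begins. There is no depth.
- robot.hand_in(): hands the job in, once; it reports no verdict.
The state is a dict: "time": time; "q": joint angles; "joint_velocities": joint speeds; "joint_torque": joint torques, N m; "position": TCP position; "tool_rot": TCP orientation; "ft_force": force on the tool from outside, world axes, zero at the start; "moment": the same for the moment, N m; "grip_width": finger opening in m.
Only numpy, scipy, OpenCV 4.12 (cv2) and the standard library are available. Lean on these libraries where they do the work, as an engineer would, in place of code of your own. Each camera call takes 0.05 s, during which the arm holds its last target.

## Task

The microscope lamp's filter box is the one whose lever has a flat paddle. With a fingertip, push that lever all the way home, to its stop at the light-port end, then push it away from home, counting the clicks, and leave it resting in the third click without ever running past it. Push only: do not pinch the paddle, and leave the round-knobbed lever and the loose things on the bench where they are.

Things in the scene. Friction and masses are not known exactly. Their poses are not given: they have to be found in the camera images.
- filter_unit: Grey metal control box, 64 (x) by 130 (y) by 42 mm high, fixed to the bench. Origin: centre of its underside; z up; lever slides in a slot in the top along the box's y axis. A round light port (26 mm flange, nozzle) sticks out 19 mm from the -y end face: the HOME end. This one carries the flat paddle lever.
- filter_lever (a joint): Paddle lever along its box's +y: 0 at the home stop (paddle centre at box y = -24 mm), 0.048 m at the far stop. Rests at 0 (home), 0.012 (first click), 0.024, 0.036 (third), 0.048. Starts in or near the first or second. Leaving a click takes about 5 N (sharp rise within 1 mm), fading to nothing by half way (6 mm on); from there it snaps by itself, ahead of the finger, into the next click.
- filter_paddle (a point): Centre of the flat black paddle: 26 mm wide (box x), 12 mm thick (box y, the way it slides), 26 mm high, standing 6 to 32 mm above the box's top (42 mm); this point is 19 mm above that top. Axes as filter_unit. Push on either broad face (-y faces home). Loading both its -y half and +y half at once, over 1 N each, counts as pinching.
- iris_unit: Grey metal control box, 64 (x) by 130 (y) by 42 mm high, fixed to the bench. Origin: centre of its underside; z up; lever slides in a slot in the top along the box's y axis. A round light port (26 mm flange, nozzle) sticks out 19 mm from the -y end face: the HOME end. This one carries the round-knobbed lever, not to be touched. The two boxes may stand either way round, left or right.
- iris_knob (a point): Middle of the round black knob (20 mm across, 20 mm high, 10 to 30 mm above its box's top; slides freely along its box, holds only by friction). Stays where it is.
- eraser: Loose eraser, 25 x 40 x 12 mm, origin at its underside. Bystander.
- bearing: Loose steel ball bearing lying flat, 32 mm across, 9 mm high, origin at its underside. Bystander.
- loupe: Loose black eye loupe, 41 mm across, 42 mm high, origin at its underside. Bystander.
- tape_1: Loose small roll of black tape lying flat, 57 x 54 x 19 mm, origin at its underside. Bystander.
- block_alu: Loose aluminium block with two holes, 22 x 34 x 18 mm, origin at its underside. Bystander.
There are look-alikes about, which are no part of the job. What is shaped like the filter_unit but red is not meant.

How it is judged:
By the outcome, as a careful person would: the job done as asked, in the order asked, and still so for the second after the job is handed in, with the robot touching nothing.
It also fails if it takes over 67 s, if anything falls off the work surface, if the arm or the gripper's body presses on something with over 40 N, if the wrist force passes 120 N, or if a joint passes its speed limit or range.

## Working session

There is one attempt and no reset: what is moved stays moved. The work goes in short steps, Python scripts to look and compute and a tool call to move; the robot and the scene stay as the last step left them, time stands still between calls to the robot, and variables do not carry over. Pictures are saved under pics/ and viewed, and the job is handed in when it is done.

Besides the shell and the picture viewer there is one more tool, called in YAML: its name, and indented under it one key for each argument. carry_out: Moves the arm, as the interface text tells. Its arguments: {"type":"object","properties":{"series":{"type":"array"},"force":{"type":"number"}},"required":["series"]}

```bash
mkdir -p pics
python3 - <<'E'
from rig import robot
import cv2
o=robot.get_obs()
print(o)
for n in ("scene","top","wrist"):
    c=robot.camera(n); cv2.imwrite(f"pics/{n}0.png",c["pixels"][:,:,::-1])
    print(n,{k:v for k,v in c.items() if k!="pixels"})
E
```

```text
{'time': 0.0, 'q': array([ 1.13649989e+00,  5.28464574e-01,  1.43390833e+00, -2.26905008e-05,
        1.18138518e+00, -1.78500051e-01]), 'joint_velocities': array([-5.40263921e-04, -6.22600572e-04,  9.36346156e-04,  5.81506959e-05,
       -9.53395240e-04, -1.40357624e-04]), 'joint_torque': array([-5.06797369e-04, -4.40056765e+01, -1.76588559e+01,  6.31462131e-02,
        5.83112868e-02, -1.72798445e-04]), 'position': array([0.1577986 , 0.60399221, 0.2215707 ]), 'tool_rot': array([ 1.27545426e-01,  9.91832139e-01, -1.03545277e-03, -3.16572919e-04]), 'ft_force': array([ 0.34739049, -0.60393058,  0.59056898]), 'moment': array([-0.04408157, -0.00879708,  0.02792992]), 'grip_width': 0.08704007956816959}
scene {'fx': 414.64803354269185, 'fy': 414.64803354269185, 'cx': 253.86433427989348, 'cy': 194.33942353469303, 'position': array([-0.2708391 , -0.67554004,  0.79916301]), 'attitude': array([ 0.8029556 , -0.36795762,  0.20799012, -0.42024945])}
top {'fx': 458.42861370999276, 'fy': 458.42861370999276, 'cx': 256.0738234601423, 'cy': 193.4503791094197, 'position': array([ 0.53157795, -0.01143223,  1.22180803]), 'attitude': array([-0.70057393,  0.71314505, -0.01086551,  0.02241116])}
wrist {'fx': 274.3642556269655, 'fy': 274.3642556269655, 'cx': 253.62676027270908, 'cy': 193.51114431887072, 'position': array([0.08179087, 0.62449958, 0.38402863]), 'attitude': array([0.78272812, 0.60498214, 0.08840138, 0.11626907])}
```

View pics/scene0.png

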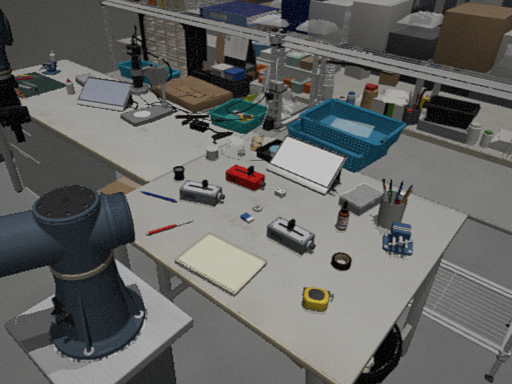

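View pics/top0.png

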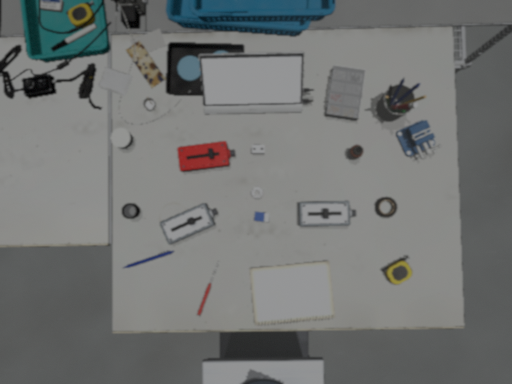

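View pics/wrist0.png

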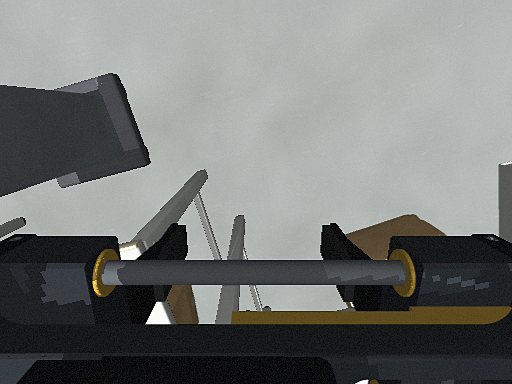

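Run:
```python
import cv2,numpy as np
t=cv2.imread("pics/top0.png");s=cv2.imread("pics/scene0.png")
r=lambda im,x,y,w,h:cv2.resize(im[y:y+h,x:x+w],(400,300),interpolation=cv2.INTER_CUBIC)
a=np.vstack([np.hstack([r(t,150,192,80,60),r(t,285,184,80,60)]),np.hstack([r(s,162,160,80,60),r(s,252,205,80,60)])])
cv2.imwrite("pics/zoom0.png",a)
```

```text
(no output)
```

View pics/zoom0.png

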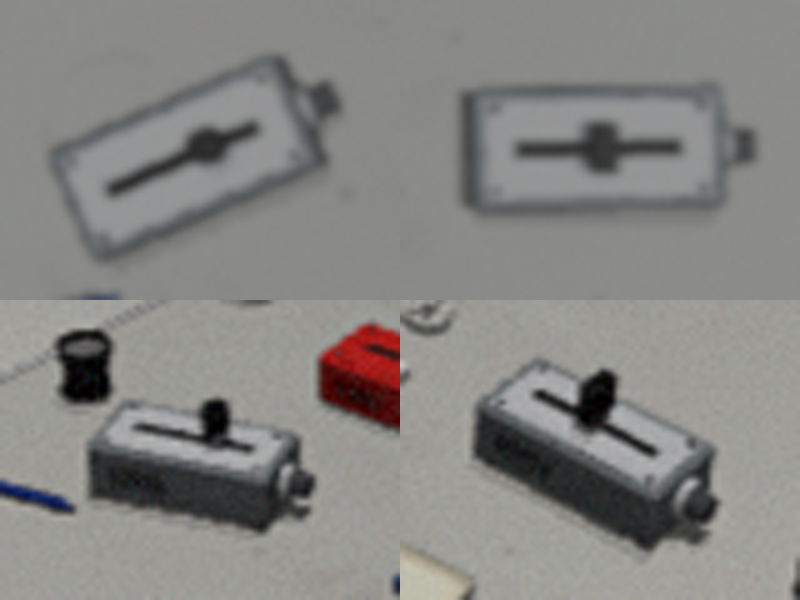

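The top zoom shows the filter box on the right (top image about (325,213)), with the paddle at about (325,213) and the port at (353,213). The left box at (188,223) has the round knob. I'll measure the filter box next.

```bash
cat > h.py <<'E'
import numpy as np,cv2
from scipy.spatial.transform import Rotation as R
def ray(c,u,v,z):
    d=R.from_quat(c["attitude"]).apply([(u-c["cx"])/c["fx"],(v-c["cy"])/c["fy"],1]); p=np.array(c["position"])
    return p+d*(z-p[2])/d[2]
def proj(c,X):
    p=R.from_quat(c["attitude"]).inv().apply(np.array(X)-c["position"]); return p[0]/p[2]*c["fx"]+c["cx"],p[1]/p[2]*c["fy"]+c["cy"]
E
python3 - <<'E'
from rig import robot
from h import *
for n,(x0,y0,x1,y1) in (("top",(285,190,370,240)),("scene",(255,205,330,260))):
    c=robot.camera(n);g=cv2.cvtColor(c["pixels"],cv2.COLOR_RGB2GRAY)
    sub=g[y0:y1,x0:x1]; sub3=cv2.resize(sub,None,fx=1,fy=1)
    if n=="top":
        print(sub[::3,::3])
    m=(sub<60).astype(np.uint8)
    k,l,st,ce=cv2.connectedComponentsWithStats(m)
    for i in range(1,k):
        if st[i,4]>8: print(n,st[i]+[x0,y0,0,0,0],ce[i]+[x0,y0])
    if n=="top":
        for T in(110,125,135):
            pass
E
```

```text
[[137 138 137 135 136 138 137 138 137 138 138 138 137 138 138 140 138 138
  138 138 139 140 139 140 139 139 139 139 139]
 [137 138 137 137 137 137 137 138 138 138 138 138 138 138 138 138 138 139
  139 139 139 139 139 139 139 140 139 140 140]
 [137 137 137 137 138 137 136 137 137 137 138 138 139 138 139 138 138 138
  139 139 139 139 140 139 140 139 139 139 140]
 [137 136 136 136 137 137 136 137 137 137 137 137 138 137 137 137 138 137
  137 139 134 136 139 140 139 139 140 139 139]
 [136 135 136 136 111 103 104 104  99  99  96  98 101 103 104 102 105 110
  106 104 108 114 138 139 139 140 140 140 139]
 [137 136 136 137  93 102 116 143 148 146 147 149 149 150 149 149 148 149
  149 146 118 115 137 140 139 139 139 139 139]
 [137 137 138 137  96 101 146 149 149 150 149 149 132 101 116 148 149 149
  149 149 148 110 126 133 140 139 140 139 139]
 [138 137 138 138  96 100 146 149 136 136 136 135  98  53  66 124 121 120
  120 146 149 115 109  74 134 140 139 139 139]
 [138 138 139 139  96  95 144 144  73  64  64  68  58  51  57  73  85  85
   85 138 149 113 111  72 134 139 138 138 139]
 [138 139 1
[... 479 characters left out ...]
136 137 138 138 136 136 136 135 135 135 135 135 135 136 136 135 135
  135 135 135 138 139 139 139 139 139 139 139]
 [134 136 137 138 139 138 137 138 137 138 139 138 138 138 138 139 139 139
  139 139 139 139 139 139 139 139 140 139 138]
 [136 137 137 138 139 138 138 138 139 138 138 138 138 138 138 139 139 138
  139 139 139 139 140 139 139 139 139 139 139]
 [137 138 138 138 138 138 138 138 139 139 138 139 138 139 138 138 139 138
  139 139 139 139 139 139 139 140 139 139 139]]
top [318 210  21   7  48] [326.02083333 213.02083333]
scene [280 219  23  17  93] [290.87096774 225.95698925]
scene [267 227  48  28 395] [288.43291139 241.63544304]
scene [310 237   4   4   9] [312.         238.44444444]
```

Run:
```python
from rig import robot
from h import *
c=robot.camera("top");g=cv2.cvtColor(c["pixels"],cv2.COLOR_RGB2GRAY)
m=np.zeros_like(g);m[190:240,285:370]=(g[190:240,285:370]>142)*255
cn=max(cv2.findContours(m,cv2.RETR_EXTERNAL,cv2.CHAIN_APPROX_NONE)[0],key=cv2.contourArea)
r=cv2.minAreaRect(cn);print(r)
b=cv2.boxPoints(r);P=np.array([ray(c,u,v,.042) for u,v in b]);print(P.round(4),"centre",P.mean(0))
for i in range(4): print(np.linalg.norm(P[i]-P[(i+1)%4]),(P[i]-P[(i+1)%4])[:2])
# slot: dark in plate
m=np.zeros_like(g);m[205:222,300:347]=(g[205:222,300:347]<115)*255
# whole silhouette
s=np.zeros_like(g);s[190:240,285:370]=((g[190:240,285:370]<128)|(g[190:240,285:370]>142))*255
cn=max(cv2.findContours(s,cv2.RETR_EXTERNAL,cv2.CHAIN_APPROX_NONE)[0],key=cv2.contourArea);print(cv2.boundingRect(cn))
for u in range(300,350): print(u,g[204:224,u].min(),(g[204:224,u]<115).sum(),end="; ")
print()
# paddle rows off slot
for rr in (206,207,208,209,210,217,218): print(rr,g[rr,316:336])
print("port",ray(c,353,212.5,.021)); 
for n,u,v,z in(("top",325,212,.074),):print(ray(c,u,v,z))
```

```text
((324.5, 213.0), (18.0, 43.0), 90.0)
[[ 0.558  -0.1128  0.042 ]
 [ 0.556  -0.2229  0.042 ]
 [ 0.51   -0.2217  0.042 ]
 [ 0.5118 -0.1117  0.042 ]] centre [ 0.53395506 -0.16725447  0.042     ]
0.11014665534201297 [0.00195958 0.11012922]
0.04609857901679244 [ 0.04608232 -0.00122438]
0.10994516744441567 [-0.00188386 -0.10992903]
0.04616938983569016 [-0.04615803  0.00102418]
(296, 200, 61, 29)
300 88 20; 301 102 7; 302 114 1; 303 115 0; 304 119 0; 305 127 0; 306 133 0; 307 128 0; 308 98 2; 309 72 4; 310 62 4; 311 62 4; 312 61 4; 313 62 4; 314 62 4; 315 62 4; 316 61 4; 317 59 4; 318 59 4; 319 57 4; 320 56 4; 321 51 7; 322 46 9; 323 48 11; 324 51 11; 325 54 11; 326 56 11; 327 55 10; 328 55 9; 329 56 5; 330 57 4; 331 59 3; 332 60 3; 333 60 3; 334 60 3; 335 58 3; 336 59 3; 337 59 3; 338 59 3; 339 59 3; 340 79 3; 341 114 2; 342 114 1; 343 114 1; 344 113 2; 345 110 2; 346 111 1; 347 111 1; 348 107 16; 349 101 18; 
206 [149 149 150 150 150 149 148 149 149 148 148 149 149 150 150 150 150 149
 150 149]
207 [149 150 149 149 148 145 140 137 136 136 137 140 145 148 149 149 149 149
 149 149]
208 [149 149 149 148 142 131 118 107 101 101 105 116 129 143 148 149 149 150
 149 150]
209 [149 149 149 146 136 116  94  74  64  66  69  84 111 135 146 149 149 148
 149 150]
210 [148 148 149 145 131 109  84  62  53  55  57  70 101 129 141 144 143 143
 143 143]
217 [149 148 149 147 137 123 101  77  63  60  62  74 102 132 145 149 149 149
 149 149]
218 [149 149 149 148 146 139 126 108  98  96  96 102 118 136 147 149 150 149
 149 149]
port [ 0.53398265 -0.24425417  0.021     ]
[ 0.53634046 -0.16437507  0.074     ]
```

```bash
cat >> h.py <<'E'
def move(o,target,yaw=None):
    "shift in tool mm, rotvec deg; yaw = wanted jaw-direction angle deg"
    r=R.from_quat(o["tool_rot"]); d=r.inv().apply(np.array(target)-o["position"])*1000
    rv=np.zeros(3)
    if yaw is not None:
        a=np.radians(yaw); y=[np.cos(a),np.sin(a),0]; z=[0,0,-1]; x=np.cross(y,z)
        rv=np.degrees((r.inv()*R.from_matrix(np.array([x,y,z]).T)).as_rotvec())
    return d.round(1),rv.round(1)
E
python3 - <<'E'
from rig import robot
from h import *
c=robot.camera("top");g=cv2.cvtColor(c["pixels"],cv2.COLOR_RGB2GRAY).astype(float)
A=[]
for u in list(range(310,318))+list(range(332,340)):
    w=np.clip(149-g[206:220,u],0,None)-3; w=np.clip(w,0,None); v=(w*np.arange(206,220)).sum()/w.sum()
    A.append(ray(c,u,v,.042)[:2])
A=np.array(A);p=np.polyfit(A[:,1],A[:,0],1);print("slot fit",p,np.degrees(np.arctan(p[0])), "x at y=-.167",np.polyval(p,-.167))
print("slot ends",ray(c,307.9,213,.042),ray(c,340.4,213,.042))
w=np.clip(149-g[[208,209,217]][:,315:336],0,None); print("paddle u",(w*np.arange(315,336)).sum()/w.sum())
for z in(.05,.061,.074): print(z,ray(c,(w*np.arange(315,336)).sum()/w.sum(),213,z))
o=robot.get_obs(); print(move(o,[.45,.25,.2],40)); print(move(o,[.535,-.125,.15],0))
E
```

```text
slot fit [-0.00450243  0.53265503] -0.25796821625776306 x at y=-.167 0.533406934375124
slot ends [ 0.53467544 -0.12479503  0.042     ] [ 0.53322299 -0.2079586   0.042     ]
paddle u 324.681785967399
0.05 [ 0.5339091  -0.16670212  0.05      ]
0.061 [ 0.53388722 -0.16524457  0.061     ]
0.074 [ 0.53386136 -0.16352201  0.074     ]
(array([-372.2, -269.1,   22.4]), array([-0. ,  0. , 35.3]))
(array([-549.3, -610.3,   72.5]), array([-0. ,  0. , 75.3]))
```

carry_out:
  series:
    - [-46,-34,3,0,0,4.5,-1]
    - [-93,-67,6,0,0,9,-1]
    - [-140,-101,9,0,0,13,-1]
    - [-186,-135,12,0,0,18,-1]
    - [-233,-168,15,0,0,22,-1]
    - [-279,-202,18,0,0,27,-1]
    - [-326,-235,21,0,0,31,-1]
    - [-372,-269,22,0,0,35,-1]
  force: 30

```text
time: 1.35
position: [0.4511, 0.2486, 0.2005]
tool_rot: [0.421, 0.907, 0.0, 0.0]
ft_force: [0.8, 0.7, 0.3]
grip_width: 0.0149
```

Run:
```python
from rig import robot
from h import *
o=robot.get_obs(); print(o["position"],o["grip_width"],move(o,[.534,-.115,.15],0))
```

```text
[0.45111553 0.24863857 0.20049827] 0.014881185834355068 (array([-331.2, -171.4,   50.6]), array([ 0. ,  0. , 40.2]))
```

carry_out:
  series:
    - [-47,-24,7,0,0,6,-1]
    - [-95,-49,14,0,0,12,-1]
    - [-142,-73,22,0,0,17,-1]
    - [-189,-98,29,0,0,23,-1]
    - [-236,-122,36,0,0,29,-1]
    - [-284,-147,43,0,0,34,-1]
    - [-331,-171,50,0,0,40,-1]
    - [-331,-171,50,0,0,40,-1]

```text
time: 2.35
position: [0.5357, -0.1187, 0.1503]
tool_rot: [0.708, 0.707, 0.0, 0.001]
ft_force: [-0.1, 1.0, -0.8]
grip_width: 0.0005
```

Run:
```python
from rig import robot
from h import *
o=robot.get_obs(); print(o["position"],o["grip_width"],o["ft_force"],move(o,[.534,-.130,.055],0))
a=robot.camera("scene")["pixels"][190:270,220:340,::-1];b=robot.camera("wrist")["pixels"][:,:,::-1]
cv2.imwrite("pics/a1.png",np.hstack([cv2.resize(a,(450,300)),cv2.resize(b,(350,300))]))
cv2.imwrite("pics/a2.png",np.hstack([cv2.resize(a,(450,300)),cv2.resize(robot.camera("top")["pixels"][160:260,265:385,::-1],(350,300))]))
```

```text
[ 0.53568759 -0.1186589   0.15030093] 0.0004905547309480857 [-0.06769956  1.01103711 -0.84651187] (array([-11.2,  -1.9,  95.3]), array([ 0.1,  0.1, -0.1]))
```

View pics/a1.png

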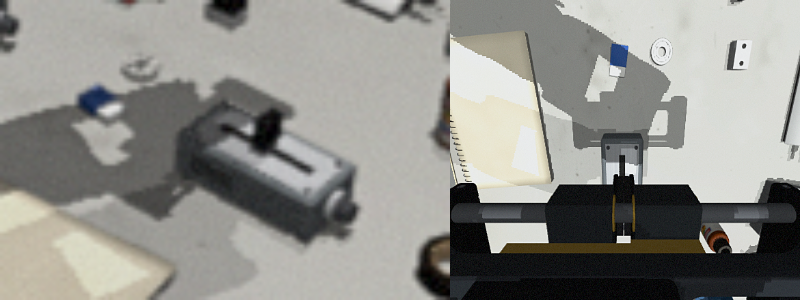

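View pics/a2.png

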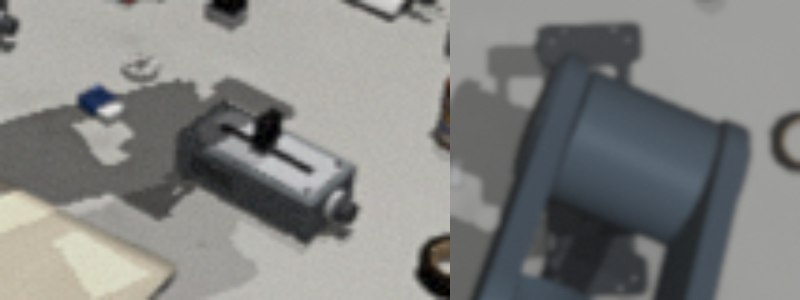

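Run:
```python
from rig import robot
from h import *
c=robot.camera("scene");print(proj(c,[.5357,-.1187,.15]),proj(c,[.534,-.165,.061]))
cv2.imwrite("pics/a3.png",c["pixels"][:,:,::-1])
```

```text
(np.float64(280.6954239786204), np.float64(191.69152903545918)) (np.float64(291.27723214862397), np.float64(223.52819312791195))
```

View pics/a3.png

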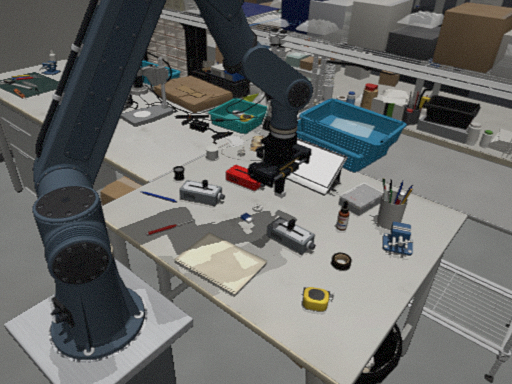

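carry_out:
  series:
    - [-2,-2,25,0,0,0,-1]
    - [-2,-2,50,0,0,0,-1]
    - [-2,-2,70,0,0,0,-1]
    - [-2,-2,85,0,0,0,-1]
    - [-2,-2,93,0,0,0,-1]
    - [-2,-2,94,0,0,0,-1]
    - [-2,-2,94,0,0,0,-1]

```text
time: 3.42
position: [0.5319, -0.1153, 0.057]
tool_rot: [0.705, 0.709, 0.0, 0.0]
ft_force: [-0.5, -0.4, -0.8]
grip_width: 0.0008
```

Run:
```python
from rig import robot
from h import *
o=robot.get_obs(); print(o["position"],o["ft_force"])
a=robot.camera("scene")["pixels"][190:270,230:336,::-1]
cv2.imwrite("pics/b1.png",cv2.resize(a,(795,600),interpolation=cv2.INTER_CUBIC))
```

```text
[ 0.53187228 -0.1153481   0.05704024] [-0.49406036 -0.36979773 -0.79917679]
```

View pics/b1.png

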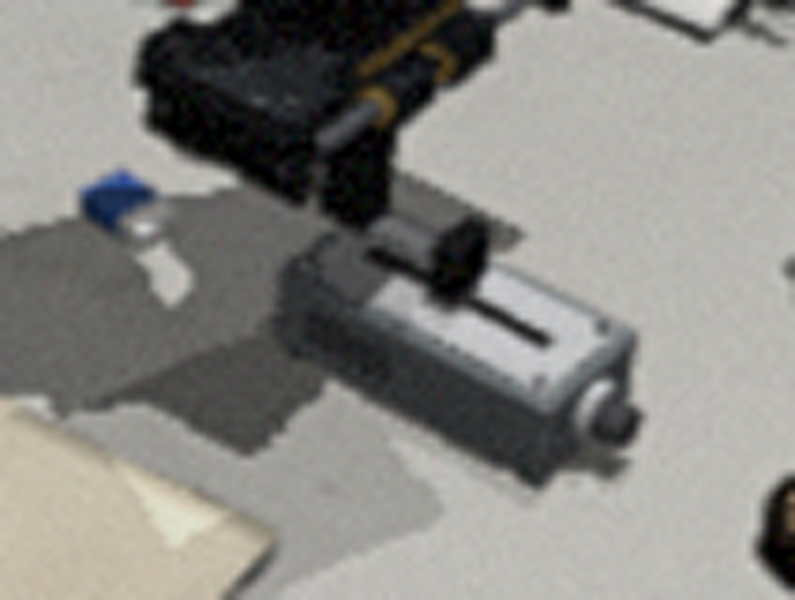

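carry_out:
  series:
    - [-5,1,0,0,0,0,-1]
    - [-10,1,0,0,0,0,-1]
    - [-15,2,0,0,0,0,-1]
    - [-20,2,0,0,0,0,-1]
    - [-24,2,0,0,0,0,-1]
    - [-26,2,0,0,0,0,-1]
    - [-27,2,0,0,0,0,-1]
    - [-28,2,0,0,0,0,-1]

```text
time: 4.47
position: [0.534, -0.1433, 0.0571]
tool_rot: [0.705, 0.709, 0.0, 0.0]
ft_force: [-0.0, -0.8, 0.3]
grip_width: 0.0004
```

carry_out:
  series:
    - [-1,0,0,0,0,0,-1]
    - [-2,0,0,0,0,0,-1]
    - [-3,0,0,0,0,0,-1]
    - [-4,0,0,0,0,0,-1]

```text
time: 4.97
position: [0.534, -0.1474, 0.0572]
tool_rot: [0.705, 0.709, 0.0, 0.0]
ft_force: [-0.5, -0.2, 0.5]
grip_width: 0.0005
```

carry_out:
  series:
    - [-1,0,0,0,0,0,-1]
    - [-2,0,0,0,0,0,-1]
    - [-3,0,0,0,0,0,-1]
    - [-4,0,0,0,0,0,-1]

```text
time: 5.48
position: [0.534, -0.1505, 0.0572]
tool_rot: [0.705, 0.709, 0.001, -0.0]
ft_force: [1.4, 4.7, 0.8]
grip_width: 0.0006
```

carry_out:
  series:
    - [-1,0,0,0,0,0,-1]
    - [-2,0,0,0,0,0,-1]
    - [-3,0,0,0,0,0,-1]

```text
time: 5.85
position: [0.534, -0.154, 0.0572]
tool_rot: [0.705, 0.709, 0.0, -0.0]
ft_force: [0.4, 1.5, 0.9]
grip_width: 0.0005
```

Run:
```python
from rig import robot
from h import *
a=robot.camera("scene")["pixels"][190:270,230:336,::-1]
cv2.imwrite("pics/b2.png",cv2.resize(a,(795,600),interpolation=cv2.INTER_CUBIC))
```

```text
(no output)
```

View pics/b2.png

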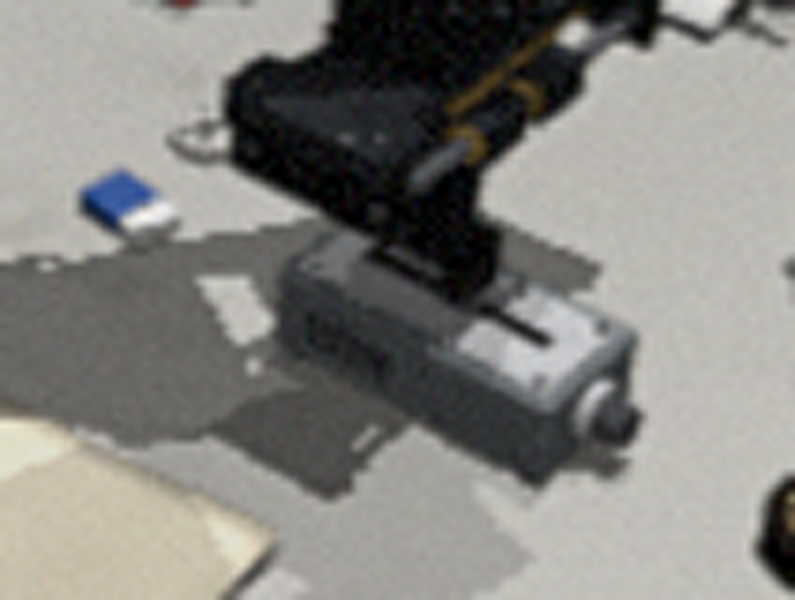

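carry_out:
  series:
    - [-1,0,0,0,0,0,-1]
    - [-2,0,0,0,0,0,-1]
    - [-3,0,0,0,0,0,-1]
    - [-4,0,0,0,0,0,-1]

```text
time: 6.4
position: [0.534, -0.1585, 0.0571]
tool_rot: [0.705, 0.709, 0.0, -0.0]
ft_force: [-0.2, 0.4, -0.9]
grip_width: 0.0006
```

carry_out:
  series:
    - [-1,0,0,0,0,0,-1]
    - [-2,0,0,0,0,0,-1]
    - [-3,0,0,0,0,0,-1]
    - [-4,0,0,0,0,0,-1]

```text
time: 6.9
position: [0.534, -0.1617, 0.0571]
tool_rot: [0.706, 0.709, 0.001, -0.001]
ft_force: [1.3, 3.9, 0.9]
grip_width: 0.0004
```

carry_out:
  series:
    - [-1,0,0,0,0,0,-1]
    - [-2,0,0,0,0,0,-1]
    - [-3,0,0,0,0,0,-1]
    - [-4,0,0,0,0,0,-1]

```text
time: 7.4
position: [0.5341, -0.1662, 0.0571]
tool_rot: [0.705, 0.709, 0.0, -0.0]
ft_force: [0.1, 1.4, 0.7]
grip_width: 0.0006
```

carry_out:
  series:
    - [-1,0,0,0,0,0,-1]
    - [-2,0,0,0,0,0,-1]
    - [-3,0,0,0,0,0,-1]
    - [-4,0,0,0,0,0,-1]

```text
time: 7.9
position: [0.5341, -0.1704, 0.0571]
tool_rot: [0.705, 0.709, 0.0, -0.0]
ft_force: [-0.5, -0.2, -0.1]
grip_width: 0.0005
```

carry_out:
  series:
    - [-1,0,0,0,0,0,-1]
    - [-2,0,0,0,0,0,-1]
    - [-3,0,0,0,0,0,-1]

```text
time: 8.28
position: [0.5341, -0.1731, 0.0571]
tool_rot: [0.706, 0.709, 0.001, -0.001]
ft_force: [0.3, 2.2, 0.5]
grip_width: 0.0008
```

carry_out:
  series:
    - [-1,0,0,0,0,0,-1]
    - [-1,0,0,0,0,0,-1]

```text
time: 8.52
position: [0.534, -0.1732, 0.0571]
tool_rot: [0.706, 0.708, 0.001, -0.001]
ft_force: [2.2, 5.1, 1.2]
grip_width: 0.0005
```

carry_out:
  series:
    - [-2,0,0,0,0,0,-1]
    - [-2,0,0,0,0,0,-1]

```text
time: 8.78
position: [0.534, -0.1733, 0.0572]
tool_rot: [0.706, 0.708, 0.002, -0.002]
ft_force: [2.4, 7.4, 2.4]
grip_width: 0.0004
```

carry_out:
  series:
    - [6,0,0,0,0,0,-1]
    - [10,0,0,0,0,0,-1]
    - [10,0,-25,0,0,0,-1]
    - [10,0,-50,0,0,0,-1]
    - [0,0,-50,0,0,0,-1]
    - [-25,0,-50,0,0,0,-1]
    - [-50,0,-50,0,0,0,-1]
    - [-50,0,-50,0,0,0,-1]

```text
time: 9.78
position: [0.5342, -0.2262, 0.1062]
tool_rot: [0.707, 0.707, 0.002, -0.002]
ft_force: [0.3, 0.1, -1.1]
grip_width: 0.0006
```

Run:
```python
from rig import robot
from h import *
o=robot.get_obs(); print(o["position"],o["ft_force"],move(o,[.534,-.224,.057],0))
a=robot.camera("scene")["pixels"][190:270,230:336,::-1]
cv2.imwrite("pics/c1.png",cv2.resize(a,(795,600),interpolation=cv2.INTER_CUBIC))
```

```text
[ 0.53424383 -0.22615173  0.10618937] [ 0.26006085  0.05888179 -1.07824139] (array([ 1.9, -0.3, 49.2]), array([ 0. , -0.3, -0. ]))
```

View pics/c1.png

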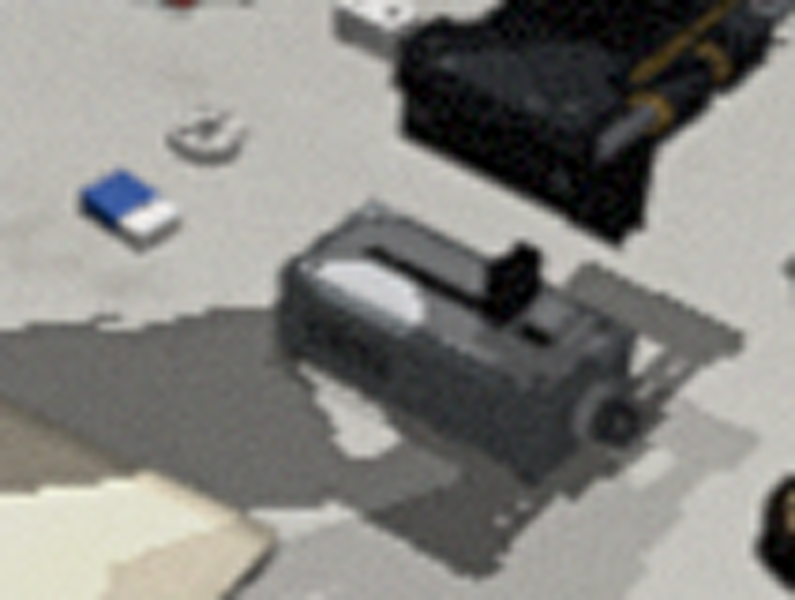

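The paddle has moved from zoom position (462,255) to (512,282), near the port end, and the finger is clear on the port side. Next I'll lower it.

carry_out:
  series:
    - [1,0,20,0,0,0,-1]
    - [1,0,38,0,0,0,-1]
    - [1,0,47,0,0,0,-1]
    - [1,0,49,0,0,0,-1]
    - [1,0,49,0,0,0,-1]
    - [1,0,49,0,0,0,-1]

```text
time: 10.58
position: [0.5341, -0.2235, 0.0577]
tool_rot: [0.707, 0.707, 0.002, -0.002]
ft_force: [0.1, 0.6, -0.0]
grip_width: 0.0
```

carry_out:
  series:
    - [2,0,0,0,0,0,-1]
    - [4,0,0,0,0,0,-1]
    - [6,0,0,0,0,0,-1]
    - [8,0,0,0,0,0,-1]
    - [8,0,0,0,0,0,-1]

```text
time: 11.2
position: [0.534, -0.2153, 0.0577]
tool_rot: [0.707, 0.707, 0.002, -0.002]
ft_force: [-0.4, -0.2, 0.4]
grip_width: 0.0005
```

Now 1 mm rows to find first contact.

carry_out:
  series:
    - [1,0,0,0,0,0,-1]
    - [2,0,0,0,0,0,-1]
    - [3,0,0,0,0,0,-1]
    - [4,0,0,0,0,0,-1]

```text
time: 11.7
position: [0.534, -0.2112, 0.0577]
tool_rot: [0.707, 0.707, 0.002, -0.002]
ft_force: [0.9, 0.2, -0.1]
grip_width: 0.0004
```

carry_out:
  series:
    - [1,0,0,0,0,0,-1]
    - [2,0,0,0,0,0,-1]

```text
time: 11.95
position: [0.534, -0.2091, 0.0577]
tool_rot: [0.707, 0.707, 0.002, -0.002]
ft_force: [0.2, 0.1, -0.5]
grip_width: 0.0004
```

carry_out:
  series:
    - [1,0,0,0,0,0,-1]
    - [2,0,0,0,0,0,-1]

```text
time: 12.2
position: [0.5341, -0.2073, 0.0577]
tool_rot: [0.707, 0.708, 0.002, -0.002]
ft_force: [-0.3, -1.3, -0.9]
grip_width: 0.0005
```

carry_out:
  series:
    - [1,0,0,0,0,0,-1]

```text
time: 12.32
position: [0.5341, -0.207, 0.0578]
tool_rot: [0.706, 0.708, 0.001, -0.001]
ft_force: [-0.3, -4.6, -0.2]
grip_width: 0.0007
```

carry_out:
  series:
    - [1,0,0,0,0,0,-1]

```text
time: 12.45
position: [0.5341, -0.2069, 0.0578]
tool_rot: [0.706, 0.708, 0.001, -0.001]
ft_force: [-1.0, -4.7, -0.5]
grip_width: 0.0003
```

carry_out:
  series:
    - [1,0,0,0,0,0,-1]

```text
time: 12.58
position: [0.5341, -0.2068, 0.0579]
tool_rot: [0.706, 0.708, 0.001, -0.0]
ft_force: [-1.6, -6.0, -1.4]
grip_width: 0.0004
```

carry_out:
  series:
    - [1,0,0,0,0,0,-1]

```text
time: 12.7
position: [0.5341, -0.2065, 0.0579]
tool_rot: [0.706, 0.708, 0.0, 0.0]
ft_force: [-1.1, -4.1, -0.3]
grip_width: 0.0002
```

carry_out:
  series:
    - [1,0,0,0,0,0,-1]

```text
time: 12.82
position: [0.5341, -0.2058, 0.0578]
tool_rot: [0.706, 0.708, 0.0, 0.0]
ft_force: [-1.7, -3.9, 0.1]
grip_width: 0.0007
```

carry_out:
  series:
    - [1,0,0,0,0,0,-1]

```text
time: 12.95
position: [0.5341, -0.2046, 0.0579]
tool_rot: [0.706, 0.708, 0.0, 0.0]
ft_force: [-1.5, -2.7, -0.1]
grip_width: 0.0002
```

carry_out:
  series:
    - [1,0,0,0,0,0,-1]
    - [2,0,0,0,0,0,-1]
    - [3,0,0,0,0,0,-1]
    - [4,0,0,0,0,0,-1]
    - [5,0,0,0,0,0,-1]
    - [6,0,0,0,0,0,-1]

```text
time: 13.7
position: [0.5341, -0.1984, 0.0579]
tool_rot: [0.706, 0.708, 0.0, 0.0]
ft_force: [-0.4, 1.2, 0.7]
grip_width: 0.0006
```

Run:
```python
from rig import robot
from h import *
o=robot.get_obs(); print(o["position"],o["ft_force"])
a=robot.camera("scene")["pixels"][190:270,230:336,::-1]
cv2.imwrite("pics/d1.png",cv2.resize(a,(795,600),interpolation=cv2.INTER_CUBIC))
```

```text
[ 0.53406134 -0.19841773  0.05786681] [-0.41925738  1.19142161  0.65488906]
```

View pics/d1.png

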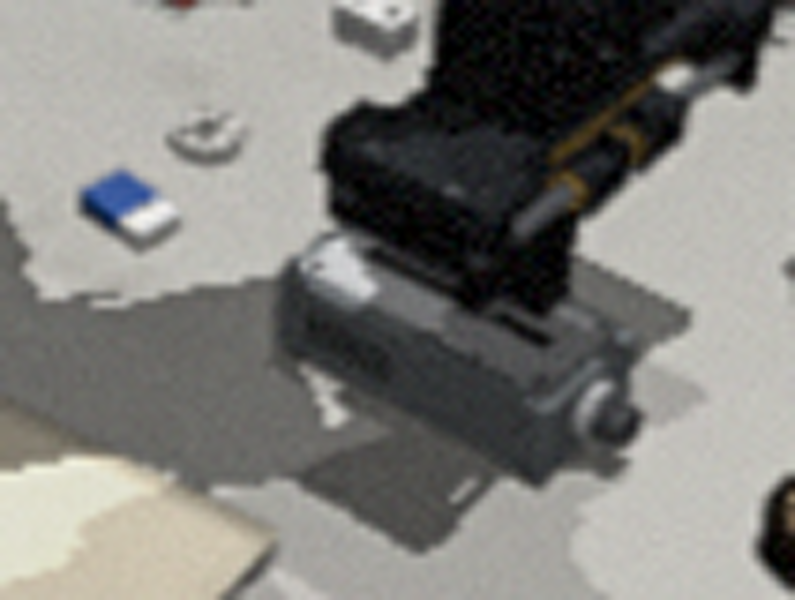

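The paddle sits at about (485,270), a little ahead of the finger at (545,285). That is midway between the home and second-click positions, so this is the first click. Now the second.

carry_out:
  series:
    - [1,0,0,0,0,0,-1]
    - [2,0,0,0,0,0,-1]
    - [3,0,0,0,0,0,-1]
    - [4,0,0,0,0,0,-1]

```text
time: 14.25
position: [0.534, -0.195, 0.0579]
tool_rot: [0.706, 0.708, -0.0, 0.001]
ft_force: [-1.9, -3.7, -0.7]
grip_width: 0.0003
```

carry_out:
  series:
    - [2,0,0,0,0,0,-1]
    - [3,0,0,0,0,0,-1]

```text
time: 14.5
position: [0.534, -0.1923, 0.0579]
tool_rot: [0.706, 0.708, -0.0, 0.001]
ft_force: [-0.9, -3.2, -0.4]
grip_width: 0.0003
```

carry_out:
  series:
    - [1,0,0,0,0,0,-1]
    - [2,0,0,0,0,0,-1]

```text
time: 14.75
position: [0.534, -0.1897, 0.0579]
tool_rot: [0.706, 0.708, 0.0, 0.0]
ft_force: [0.7, -0.8, -0.3]
grip_width: 0.0002
```

carry_out:
  series:
    - [1,0,0,0,0,0,-1]
    - [2,0,0,0,0,0,-1]
    - [3,0,0,0,0,0,-1]

```text
time: 15.12
position: [0.534, -0.1864, 0.0579]
tool_rot: [0.706, 0.708, 0.0, 0.0]
ft_force: [0.8, 0.2, -0.2]
grip_width: 0.0005
```

Run:
```python
from rig import robot
from h import *
o=robot.get_obs(); print(o["position"],o["ft_force"])
a=robot.camera("scene")["pixels"][190:270,230:336,::-1]
cv2.imwrite("pics/d2.png",cv2.resize(a,(795,600),interpolation=cv2.INTER_CUBIC))
```

```text
[ 0.53398929 -0.18636957  0.05787789] [ 0.84380079  0.21287609 -0.19028435]
```

View pics/d2.png

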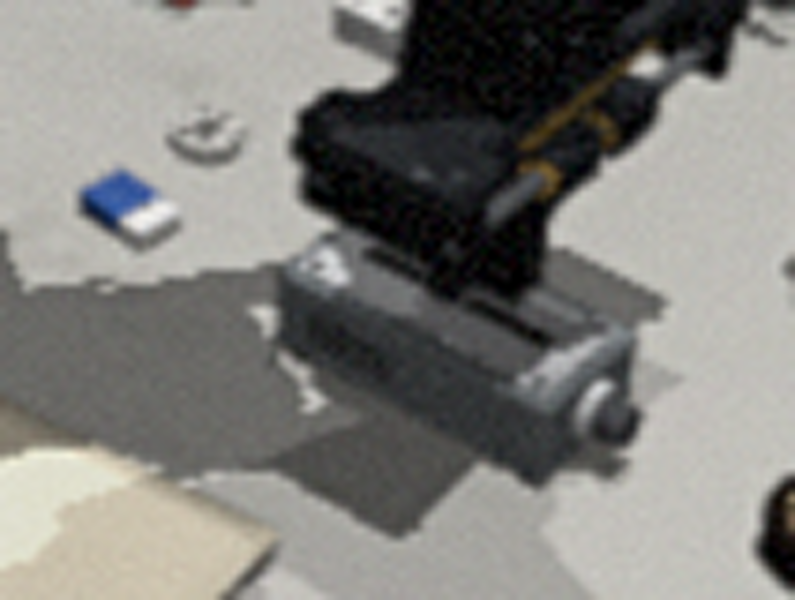

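The paddle is now at about (455,260), the second click, ahead of the finger at (515,265). Now the third.

carry_out:
  series:
    - [1,0,0,0,0,0,-1]
    - [2,0,0,0,0,0,-1]
    - [3,0,0,0,0,0,-1]
    - [4,0,0,0,0,0,-1]

```text
time: 15.68
position: [0.534, -0.183, 0.0579]
tool_rot: [0.706, 0.708, -0.0, 0.001]
ft_force: [-1.1, -4.5, 0.2]
grip_width: 0.0005
```

carry_out:
  series:
    - [2,0,0,0,0,0,-1]
    - [3,0,0,0,0,0,-1]

```text
time: 15.92
position: [0.534, -0.1803, 0.0579]
tool_rot: [0.706, 0.708, -0.0, 0.001]
ft_force: [-0.5, -1.9, 0.1]
grip_width: 0.0002
```

carry_out:
  series:
    - [1,0,0,0,0,0,-1]
    - [2,0,0,0,0,0,-1]

```text
time: 16.18
position: [0.5339, -0.1777, 0.0579]
tool_rot: [0.706, 0.708, -0.0, 0.0]
ft_force: [0.9, -0.6, -0.2]
grip_width: 0.0004
```

carry_out:
  series:
    - [1,0,0,0,0,0,-1]
    - [2,0,0,0,0,0,-1]
    - [2.5,0,0,0,0,0,-1]
    - [2.5,0,0,0,0,0,-1]

```text
time: 16.68
position: [0.5339, -0.1751, 0.0579]
tool_rot: [0.706, 0.708, -0.0, 0.0]
ft_force: [0.0, -0.2, 0.5]
grip_width: 0.0005
```

Run:
```python
from rig import robot
from h import *
o=robot.get_obs(); print(o["position"],o["ft_force"])
a=robot.camera("scene")["pixels"][190:270,230:336,::-1]
cv2.imwrite("pics/d3.png",cv2.resize(a,(795,600),interpolation=cv2.INTER_CUBIC))
```

```text
[ 0.53394443 -0.17507038  0.05789008] [ 0.04902441 -0.18946089  0.49530952]
```

View pics/d3.png

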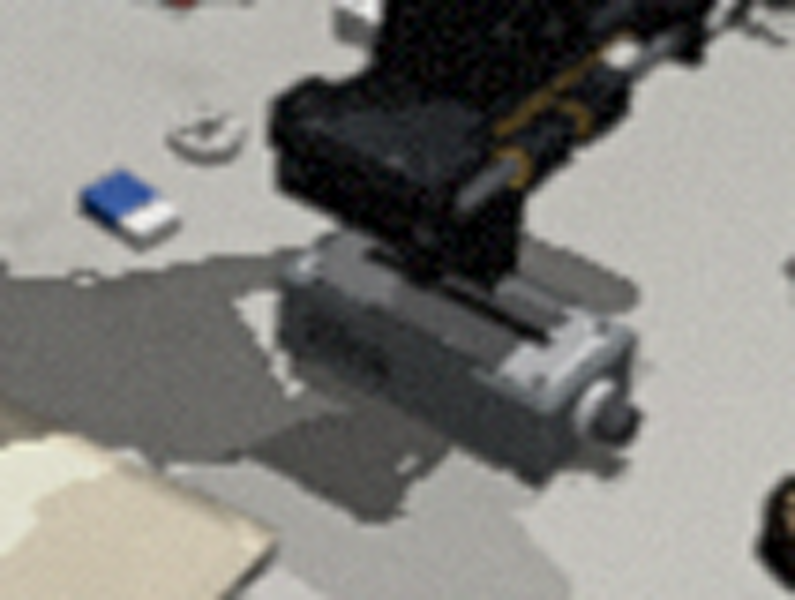

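carry_out:
  series:
    - [-5,0,0,0,0,0,-1]
    - [-12,0,0,0,0,0,-1]
    - [-15,0,0,0,0,0,-1]
    - [-15,0,-30,0,0,0,-1]
    - [-15,0,-70,0,0,0,-1]
    - [-15,0,-110,0,0,0,-1]
    - [-15,0,-140,0,0,0,-1]
    - [-15,0,-150,0,0,0,-1]

```text
time: 17.73
position: [0.5348, -0.1908, 0.2099]
tool_rot: [0.706, 0.708, 0.0, 0.002]
ft_force: [0.1, -0.2, 0.7]
grip_width: 0.0006
```

carry_out:
  series:
    - [40,0,0,0,0,0,-1]
    - [80,0,0,0,0,0,-1]
    - [120,0,0,0,0,0,-1]
    - [160,0,0,0,0,0,-1]
    - [200,0,0,0,0,0,-1]
    - [250,0,0,0,0,0,-1]
    - [300,0,0,0,0,0,-1]
    - [300,0,0,0,0,0,-1]

```text
time: 18.73
position: [0.5326, 0.1122, 0.2078]
tool_rot: [0.704, 0.71, -0.0, 0.001]
ft_force: [-0.7, -0.8, 0.1]
grip_width: 0.0004
```

Run:
```python
from rig import robot
from h import *
c=robot.camera("top");s=robot.camera("scene");im=c["pixels"];g=cv2.cvtColor(im,cv2.COLOR_RGB2GRAY).astype(float)
cv2.imwrite("pics/e1.png",np.hstack([cv2.resize(im[184:244,285:365,::-1],(400,300)),cv2.resize(s["pixels"][190:270,230:336,::-1],(398,300))]))
for r in(208,209,217,218):
  w=np.clip(140-g[r,308:336],0,None); print(r,(w*np.arange(308,336)).sum()/w.sum(),w.max())
u=325
for u in (314,316,318,319,320,321): print(u,ray(c,u,213,.061)[1])
print(robot.get_obs()["position"],robot.get_obs()["ft_force"])
```

```text
208 319.7155963302752 27.0
209 319.88615384615383 66.0
217 320.20054200542006 70.0
218 320.36423841059604 32.0
314 -0.13834194957896523
316 -0.1433806441315895
318 -0.14841860490029743
319 -0.15093731016577197
320 -0.15345583204536858
321 -0.15597417055911497
[0.53331022 0.10930535 0.2080866 ] [ 0.0403634  -0.09019589  0.51934875]
```

View pics/e1.png

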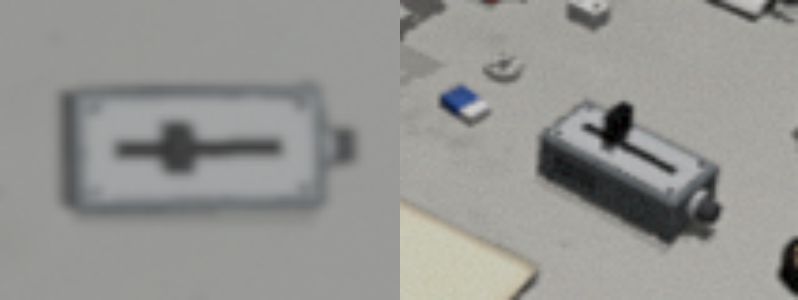

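The top view shows the paddle at u≈320, y≈-0.1535. That is 11.7 mm beyond the second-click measurement, which makes it the third click. The arm is clear, so I'll hand in.

Run:
```python
from rig import robot
print(robot.hand_in())
```

```text
the job is handed in; nothing more can be done
None
```

The paddle lever now rests in the third click from home, and the job was handed in at about 19 s of the 67 s allowed, with the arm clear of everything.

- **Home:** With the gripper shut, I pushed the lever from its far side, starting from the second click, until it met the home stop. The finger held at y = -0.173 m while the force rose to about 7 N, so it was solidly against the stop.
- **Clicks:** From the port side I pushed it back in steps of about 1 mm. There were three separate rises of about 4–6 N, each fading as the lever snapped ahead of the finger. I stopped about 4 mm short of where the finger would have touched the paddle again.
- **Last checks:** The top camera puts the paddle at y ≈ -0.1535 m. That is 11.7 mm past where it stood in the second click, and close to the -0.155 m expected for the third. Force on the tool read about zero apart from sensor noise.
- **Round-knobbed lever and loose items:** The arm stayed clear of them the whole time. The eraser, bearing and aluminium block showed in my last close-up, not visibly moved. I didn't take a final measurement of the round-knobbed lever, the loupe or the tape.

No checks failed or disagreed beyond the calibration error of about 2 mm.

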